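# Scrape the cork offcuts off the board into the tray

### The arm

A 7-joint arm with a two-finger parallel gripper is mounted at the origin on a cart in front of the work surface, level with it; the furniture and walls round the work are solid. World frame = base frame: x ahead of the robot, y to its left, z up, the work surface at z = 0. Lengths are in m, angles in rad, forces in N, time in s.
With the tool pointing down it reaches from about 0.35 to 0.9 m from the base axis. Payload 7.2 kg.
Tool frame: the origin (TCP) lies at the very end of the fingers, on their centre line; the grasp point (between the pads) lies 19 mm behind it; z points along the fingers, y is the line along which they close (so a half turn about z gives the same grasp; the last joint's range is limited). The gripper opens to 85 mm and grips with 20 to 120 N. Pads are 22 mm wide; open, the fingers measure 114 mm over their backs; the gripper's body (76 mm by 85 mm) begins 54 mm behind the grasp point. The pads swing forward as they close: fully open they stand 13 mm farther back than shut.
Start: joints at [1.207, 0.411, -0.013, 1.596, 0.006, 1.134, -0.082], TCP at [0.182, -0.598, 0.231] pointing down, gripper open.
Joint ranges: [-2.95, 2.95], [-0.29, 1.99], [-1.47, 1.44], [0.14, 2.54], [-1.03, 4.17], [0.13, 1.85], [-2.86, 2.86]. Speed limits (rad/s): [2.39, 2.39, 3.01, 3.01, 3.14, 3.14, 3.14].

### API

Orientations are given as a 3x3 rotation matrix whose columns are the frame's x, y, z axes.
In Python, from rig import ctrl, vision, workorder gives the robot as it stands.
- The arm moves only by the tool jog_arm, never from a script. Its argument "commands" is a list of rows, each a list of 2 entries, a list of its own where there are three numbers: the shift along the tool's x, y, z normalised to -1 to 1, where 1 is 80 mm, then the turn, a rotation vector about the tool's x, y, z normalised to -1 to 1, where 1 is pi/4 rad. In form: [[[dx, dy, dz], [rx, ry, rz]], ...]. A call has exactly 5 rows; each row shifts and turns the commanded pose from where the row before left it, along the tool's axes as they then stand; what a row does not reach is not made up. A row lasts 1/12 s, in which the tool goes at most 41.7 mm and 7.16 degrees, less where a joint would pass 70% of its speed; a pose out of reach is approached as far as the arm can. A call with a number of a shift or a turn outside -1 to 1 is refused whole. A call with a gripper value outside its range is refused whole. "grip" is the opening, from 0 (shut) to 1 (fully open), set as the call begins (left out, the last holds). The fingers move at their own pace and stop on an object; "force" is the grip in N (left out, the last holds). Time passes only in rows, so rows that do not move let the fingers close, or fill a call up. It gives the time, the measured TCP pose, the force, the opening and the grip force at its end, in the units of the state.
- ctrl.observe(): the state, without advancing time (a new reading comes with each control period).
- vision.snapshot(name): name is "scene" or "side" or "wrist"; returns the picture (384x512x3 uint8, red, green, blue); there is no depth.
- vision.camera_params(name): a dict with "fovy" (degrees; the focal length in pixels is half the picture's height over the tangent of half this angle, whatever the lens; pixels are square), "cx", "cy" (the principal point, pixels), "T" (4x4, takes a point from camera to world coordinates). Camera axes: x right, y up, looking along -z (the intrinsics and any distortion apply to the point x, -y, -z); pixel columns grow to the right and rows downward; lengths in m; the calibration is good to about 2 mm. A picture is of the moment at which its call begins: read the wrist's pose just before it. camera_params takes no time and is no camera call; for the wrist camera it gives the pose at the moment of the call.
- workorder.job_done(): hands the job in; it is judged then, once.
The state is a dict: "t": time; "joints": joint angles; "joint_velocities": joint speeds; "joint_torque": joint torques, N m; "ee_pos": TCP position; "ee_rot": TCP orientation; "wrist_force": force on the tool from outside, world axes, zero at the start; "moment": the same for the moment, N m; "finger_gap": finger opening in m; "finger_force": force on a finger pad.
Only numpy, scipy, OpenCV 4.12 (cv2) and the standard library are available. Lean on these libraries where they do the work, as an engineer would, in place of code of your own. Each camera call takes 0.05 s, during which the arm holds its last target. There are 200 camera calls.

### The job

Take the scraper block from its stand, set its blade down on the chip-free end of the board, and with the blade pressed lightly on the board wipe all four cork offcuts off the other end into the tray, without leaning hard on the board and without touching the offcuts with the fingers. Then put the scraper back upright in its stand with the blade in the slot. Leave the tray, beaker, jar and marker where they are.

Things in the scene. Friction and masses are not known exactly. Their poses are not given: they have to be found in the camera images.
- scraper: Scraper: grey body 124 (x) x 42 (y) x 24 mm high; on it an orange handle bar 90 x 24 mm, 22 to 62 mm above the origin, gripped across its 24 mm. Origin: centre of the body's underside, z up. Below it a blade with black rubber lip 118 (x) x 16 mm, clamped at a new depth each time: edge 14 to 29 mm below the origin, to be found by touch; the lip yields 1 mm per 4 N. Starts in its stand. 0.25 kg.
- stand: Grey scraper stand, fixed, base 160 x 80 mm; two rails along its x, tops 40 mm up, leave a slot 29 mm wide (its y), 32 mm deep, centred on the origin (centre of the underside, z up). The scraper's grey body rests on the rails, blade in the slot, lengths parallel, its origin 40 mm above this one.
- board: White raised board, fixed, 150 (x) x 240 mm (y), level top 66 mm above the origin. Blue side rims 12 mm above the top leave 134 mm between them (in x); the y ends are open. The +y end hangs 20 mm over the tray's near rim; the 50 mm at the -y end are free of offcuts. Origin: centre of the footprint on the worktop, z up.
- tray: Blue-grey dissection tray 208 mm (its x) x 159 mm (its y) x 46 mm high, standing loose under the board's +y end; inside about 182 x 132 mm, floor 3 mm thick. Origin: centre of its underside.
- chip_0: Brown cork offcut, 46x27 mm, 9 mm thick, lying loose on the board at the start. Origin: middle of its underside, z up.
- chip_1: Brown cork offcut, 42x26 mm, 9 mm thick, lying loose on the board at the start. Origin: middle of its underside, z up.
- chip_2: Brown cork offcut, 44x25 mm, 9 mm thick, lying loose on the board at the start. Origin: middle of its underside, z up.
- chip_3: Brown cork offcut, 40x28 mm, 9 mm thick, lying loose on the board at the start. Origin: middle of its underside, z up.
- beaker: Bystander: small clear beaker 51x57x62 mm, standing. Origin: centre of underside.
- jar: Bystander: specimen jar with yellow lid, 51x51x59 mm, standing. Origin: centre of underside.
- marker: Bystander: black and white marker pen, 18x120x18 mm, lying along its y. Origin: centre of underside.
Things that resemble listed ones, but are neither listed nor needed, are in the scene too. What is shaped like the scraper but white or yellow is not meant.

How it is judged:
By the outcome, as a careful person would: the job done as asked, in the order asked, and still so for the second after the job is handed in, with the robot touching nothing.
It also fails if it takes over 61 s, if anything falls off the work surface, if the arm or the gripper's body presses on something with over 40 N, if the wrist force passes 120 N, or if a joint passes its speed limit or range.

## Working session

There is one attempt and no reset: what is moved stays moved. The work goes in short steps, Python scripts to look and compute and a tool call to move; the robot and the scene stay as the last step left them, time stands still between calls to the robot, and variables do not carry over. Pictures are saved under pics/ and viewed, at most 10 in all, crops included, and the job is handed in when it is done.

Besides the shell and the picture viewer there is one more tool, called after "Emit:" as name([rows], argument=value, ...), one row to a line, values as JSON. jog_arm: Moves the arm, as the interface text tells. Scaled input: -1 to 1 covers 80 mm each way for a shift and pi/4 rad each way for a turn. Its arguments: {"type":"object","properties":{"commands":{"type":"array"},"grip":{"type":"number"},"force":{"type":"number"}},"required":["commands"]}

```bash
mkdir -p pics; ls
python3 - <<'E'
from rig import ctrl, vision
import cv2, numpy as np, json
for n in ("scene","side"):
    p=vision.camera_params(n); print(n,{k:(np.round(v,4).tolist() if k=='T' else v) for k,v in p.items()})
    cv2.imwrite(f'pics/{n}0.png',cv2.resize(vision.snapshot(n)[:,:,::-1],(800,600),interpolation=cv2.INTER_CUBIC))
s=ctrl.observe(); print({k:np.round(v,4).tolist() for k,v in s.items()})
p=vision.camera_params('wrist'); print({k:(np.round(v,4).tolist() if k=='T' else v) for k,v in p.items()})
E
```

```text
pics
scene {'fovy': 44.01211773176181, 'cx': 255.1877353346438, 'cy': 193.95908880249937, 'T': [[0.7123, 0.5049, -0.4876, -0.362], [-0.7019, 0.5152, -0.4919, -1.0035], [0.0029, 0.6926, 0.7213, 1.4604], [0.0, 0.0, 0.0, 1.0]]}
side {'fovy': 42.13930587647732, 'cx': 254.71801348973597, 'cy': 194.83257636669916, 'T': [[-0.9909, 0.103, -0.0867, 0.4566], [-0.133, -0.6489, 0.7492, 1.3083], [0.0209, 0.7539, 0.6567, 1.2842], [0.0, 0.0, 0.0, 1.0]]}
{'t': 0.1, 'joints': [1.2068, 0.4118, -0.0127, 1.597, 0.0056, 1.1343, -0.0822], 'joint_velocities': [0.0002, -0.0021, 0.0004, -0.0023, 0.0007, 0.0008, 0.0], 'joint_torque': [0.0032, -60.1827, 0.6844, -30.0085, 0.014, 0.0065, 0.0], 'ee_pos': [0.182, -0.5974, 0.2305], 'ee_rot': [[0.9566, 0.2915, -0.0005], [0.2915, -0.9566, 0.0014], [-0.0001, -0.0015, -1.0]], 'wrist_force': [0.0107, 0.4152, -0.674], 'moment': [-0.0562, -0.0288, -0.0343], 'finger_force': 0.0, 'finger_gap': 0.0853}
{'fovy': 64.71131039558537, 'cx': 252.333053639209, 'cy': 191.84550719788507, 'T': [[0.2924, 0.9092, 0.2964, 0.2578], [-0.9563, 0.2786, 0.0887, -0.5752], [-0.0019, -0.3094, 0.9509, 0.3739], [0.0, 0.0, 0.0, 1.0]]}
```

View pics/scene0.png

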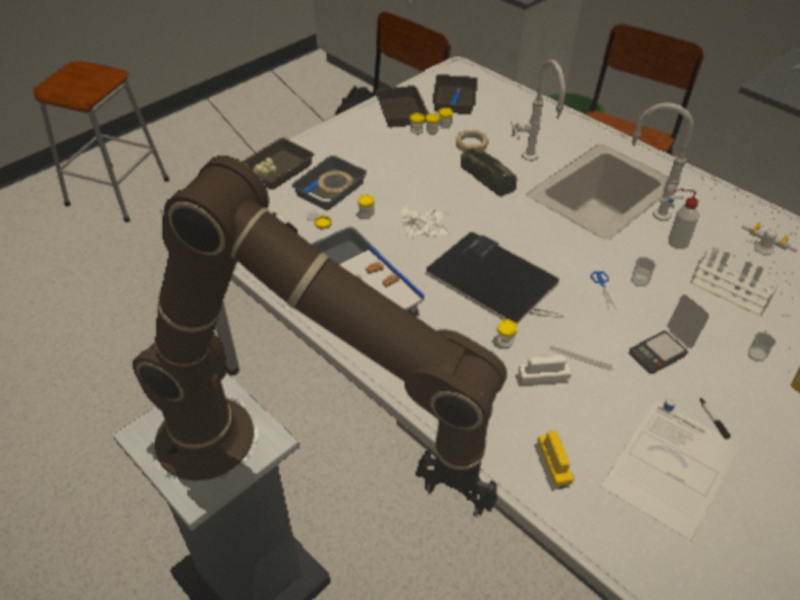

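View pics/side0.png

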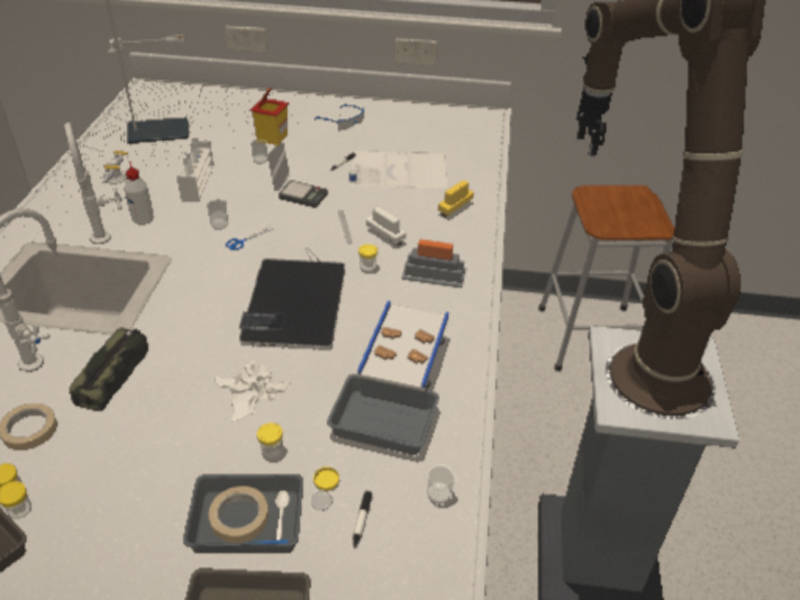

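The candidates for the scraper in the side view are orange on the grey stand (435,250), white (385,225) and yellow (456,198). By the description it's the orange one. The board is at (405,345) with 4 chips and the tray is at (385,413). Next is a close crop.

```bash
cat > h.py <<'E'
from rig import ctrl, vision
import cv2, numpy as np
def ray(p,u,v):
    f=192/np.tan(np.radians(p['fovy']/2)); T=np.array(p['T'])
    d=T[:3,:3]@np.array([(u-p['cx'])/f,-(v-p['cy'])/f,-1]); return T[:3,3],d
def onz(p,u,v,z):
    o,d=ray(p,u,v); return o+d*(z-o[2])/d[2]
def proj(p,X):
    f=192/np.tan(np.radians(p['fovy']/2)); T=np.array(p['T'])
    c=T[:3,:3].T@(np.asarray(X)-T[:3,3]); return np.array([p['cx']-f*c[0]/c[2],p['cy']+f*c[1]/c[2]])
def tri(*r):
    A=sum(np.eye(3)-np.outer(d,d)/(d@d) for o,d in r); b=sum((np.eye(3)-np.outer(d,d)/(d@d))@o for o,d in r)
    return np.linalg.solve(A,b)
E
python3 - <<'E'
from h import *
im=vision.snapshot('side')[:,:,::-1]
cv2.imwrite('pics/side1.png',cv2.resize(im[145:295,205:305],(400*1,600),interpolation=cv2.INTER_CUBIC))
p=vision.camera_params('side')
for n,u,v,z in [('handle',435,246,.1),('board top c',405,343,.066),('tray c',385,413,.03),('jar',368,257,.03)]:
    print(n,onz(p,u*.64,v*.64,z).round(3))
E
```

```text
handle [ 0.55  -0.281  0.1  ]
board top c [0.584 0.047 0.066]
tray c [0.603 0.228 0.03 ]
jar [ 0.726 -0.299  0.03 ]
```

View pics/side1.png

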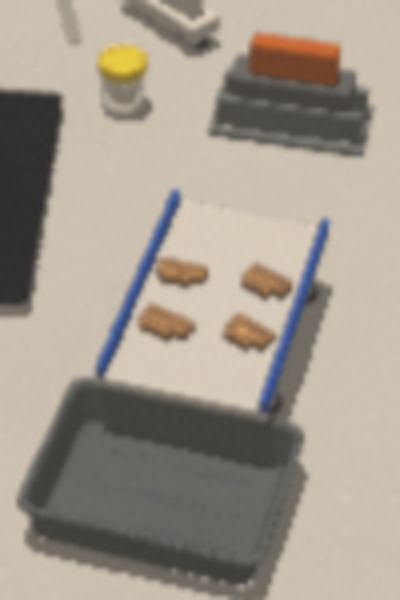

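Run:
```python
from h import *
p=vision.camera_params('side')
for n,x,y,z in [('rimL-',175,192,.078),('rimL+',101,375,.078),('rimR-',325,222,.078),('rimR+',266,408,.078),
 ('barTopFrontL',251,69,.080),('barFrontR_top',337,50,.102),('barFrontL_top',252,40,.102),('barFrontR_bot',337,83,.064),('barFrontL_bot',252,76,.064),
 ('standFL',210,133,0.0),('standFR',362,153,0.),('trayNL',78,380,.046),('trayNR',300,430,.046),('trayFL',25,505,.046),('trayFR',245,570,.046)]:
    print(n,onz(p,205+x/4,145+y/4,z).round(3))
```

```text
rimL- [ 0.639 -0.075  0.078]
rimL+ [0.667 0.167 0.078]
rimR- [ 0.498 -0.055  0.078]
rimR+ [0.526 0.183 0.078]
barTopFrontL [ 0.591 -0.269  0.08 ]
barFrontR_top [ 0.507 -0.285  0.102]
barFrontL_top [ 0.593 -0.288  0.102]
barFrontR_bot [ 0.505 -0.281  0.064]
barFrontL_bot [ 0.59  -0.279  0.064]
standFL [ 0.629 -0.261  0.   ]
standFR [ 0.473 -0.253  0.   ]
trayNL [0.691 0.145 0.046]
trayNR [0.497 0.174 0.046]
trayFL [0.708 0.288 0.046]
trayFR [0.526 0.326 0.046]
```

Emit:
jog_arm([
  [[0.2,0,-0.05],[0,0,0.085]],
  [[0.2,0,-0.05],[0,0,0.085]],
  [[0.2,0,-0.05],[0,0,0.085]],
  [[0.2,0,-0.05],[0,0,0.085]],
  [[0.2,0,0],[0,0,0.085]],
], grip=1)

```text
t: 0.57
ee_pos: [0.2616, -0.5849, 0.248]
ee_rot: [[0.999, -0.041, 0.0], [-0.041, -0.999, -0.001], [0.0, 0.001, -1.0]]
wrist_force: [0.5, 0.6, 0.2]
finger_gap: 0.0854
finger_force: 0.0
```

Emit:
jog_arm([
  [[0.34,-0.35,0],[0,0,0]],
  [[0.34,-0.35,0],[0,0,0]],
  [[0.34,-0.35,0],[0,0,0]],
  [[0.34,-0.35,0],[0,0,0]],
  [[0.34,-0.35,0],[0,0,0]],
])

```text
t: 0.98
ee_pos: [0.403, -0.4487, 0.2471]
ee_rot: [[0.999, -0.038, -0.0], [-0.038, -0.999, 0.0], [-0.0, -0.0, -1.0]]
wrist_force: [1.2, -0.9, -0.4]
finger_gap: 0.0854
finger_force: 0.0
```

Emit:
jog_arm([
  [[0.34,-0.38,0],[0,0,0]],
  [[0.34,-0.38,0],[0,0,0]],
  [[0.34,-0.38,0],[0,0,0]],
  [[0.34,-0.38,0],[0,0,0]],
  [[0.3,-0.3,0],[0,0,0]],
])

```text
t: 1.4
ee_pos: [0.542, -0.3066, 0.2472]
ee_rot: [[0.999, -0.036, 0.0], [-0.036, -0.999, 0.001], [0.0, -0.001, -1.0]]
wrist_force: [0.4, -0.3, 0.2]
finger_gap: 0.0851
finger_force: 0.0
```

Run:
```python
from h import *
import pickle
s=ctrl.observe(); p=vision.camera_params('wrist'); im=vision.snapshot('wrist')
pickle.dump((p,im),open('w1.pkl','wb')); print(s['ee_pos'],s['wrist_force'])
cv2.imwrite('pics/w1.png',cv2.resize(im[:,:,::-1],(800,600),interpolation=cv2.INTER_CUBIC))
```

```text
[ 0.54200034 -0.30658475  0.24717227] [ 0.39470277 -0.33448857  0.21094031]
```

View pics/w1.png

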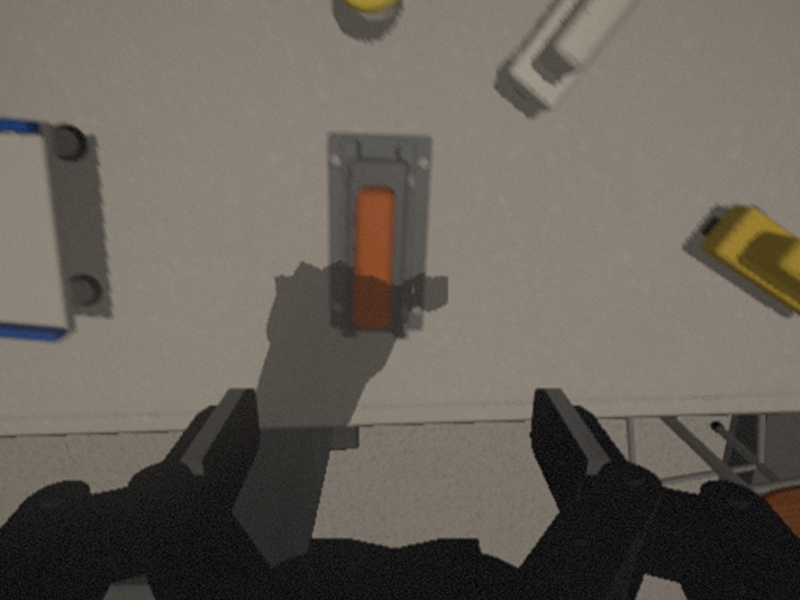

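Run:
```python
from h import *
import pickle
p,im=pickle.load(open('w1.pkl','rb')); q=vision.camera_params('side')
W=lambda x,y:ray(p,x*.64,y*.64); S=lambda x,y:ray(q,205+x/4,145+y/4)
print('far front top',tri(W(358,188),S(252,40)).round(4)); print('near',tri(W(355,329),S(338,50)).round(4))
hsv=cv2.cvtColor(im,cv2.COLOR_RGB2HSV); m=cv2.inRange(hsv,(3,140,30),(16,255,255)); m[230:]=0
k,l,st,ce=cv2.connectedComponentsWithStats(m); i=1+np.argmax(st[1:,4]); ys,xs=np.where(l==i)
print(st[i]); r=cv2.minAreaRect(np.c_[xs,ys].astype(np.float32)); print(r)
b=cv2.boxPoints(r); B=np.array([onz(p,*c,.102) for c in b]); print(B.round(4)); print(B.mean(0))
print('stand corners z0/0.008', [onz(p,x*.64,y*.64,.008).round(4) for x,y in [(328,134),(432,136),(422,330),(330,328)]])
print('board end', [onz(p,x*.64,y*.64,.078).round(4) for x,y in [(42,122),(72,330)]],[onz(p,x*.64,y*.64,.066).round(4) for x,y in [(48,140),(66,322)]])
```

```text
far front top [ 0.5953 -0.2878  0.1017]
near [ 0.5076 -0.2808  0.1045]
[ 227  120   25   90 1829]
((238.47979736328125, 164.58551025390625), (22.779565811157227, 89.01606750488281), 1.9749339818954468)
[[ 0.5102 -0.2787  0.102 ]
 [ 0.5985 -0.2871  0.102 ]
 [ 0.5971 -0.3082  0.102 ]
 [ 0.5086 -0.3019  0.102 ]]
[ 0.5536015  -0.29396151  0.102     ]
stand corners z0/0.008 [array([ 0.6314, -0.2596,  0.008 ]), array([ 0.6272, -0.3388,  0.008 ]), array([ 0.4684, -0.3285,  0.008 ]), array([ 0.473 , -0.2489,  0.008 ])]
board end [array([ 0.6427, -0.0924,  0.078 ]), array([ 0.5049, -0.077 ,  0.078 ])] [array([ 0.6326, -0.085 ,  0.066 ]), array([ 0.5068, -0.0652,  0.066 ])]
```

Emit:
jog_arm([
  [[0.03,-0.04,0.2],[0,0,0.011]],
  [[0.03,-0.04,0.35],[0,0,0.01]],
  [[0.03,-0.04,0.35],[0,0,0.01]],
  [[0.025,-0.04,0.35],[0,0,0.01]],
  [[0,0,0.2],[0,0,0]],
])

```text
t: 1.87
ee_pos: [0.5489, -0.296, 0.1278]
ee_rot: [[0.998, -0.07, -0.003], [-0.07, -0.998, 0.002], [-0.004, -0.002, -1.0]]
wrist_force: [0.9, 0.6, 0.2]
finger_gap: 0.0854
finger_force: 0.0
```

Run:
```python
from h import *
s=ctrl.observe(); p=vision.camera_params('wrist'); im=vision.snapshot('wrist')
print(s['ee_pos'],s['ee_rot'][:,0])
hsv=cv2.cvtColor(im,cv2.COLOR_RGB2HSV); m=cv2.inRange(hsv,(3,140,20),(16,255,255))
k,l,st,ce=cv2.connectedComponentsWithStats(m); i=1+np.argmax(st[1:,4]); print(st[i])
ys,xs=np.where(l==i); r=cv2.minAreaRect(np.c_[xs,ys].astype(np.float32)); print(r)
B=np.array([onz(p,*c,.102) for c in cv2.boxPoints(r)]); print(B.round(4),B.mean(0))
cv2.imwrite('pics/w2.png',cv2.resize(im[:,:,::-1],(640,480)))
```

```text
[ 0.5488688  -0.2960293   0.12782544] [ 0.99757526 -0.0695027  -0.00360237]
[ 231  146   40  140 5092]
((250.5, 215.5), (139.0, 39.0), 90.0)
[[ 0.6006 -0.2883  0.102 ]
 [ 0.5991 -0.31    0.102 ]
 [ 0.5082 -0.3055  0.102 ]
 [ 0.5099 -0.2801  0.102 ]] [ 0.55448508 -0.29596405  0.102     ]
```

View pics/w2.png

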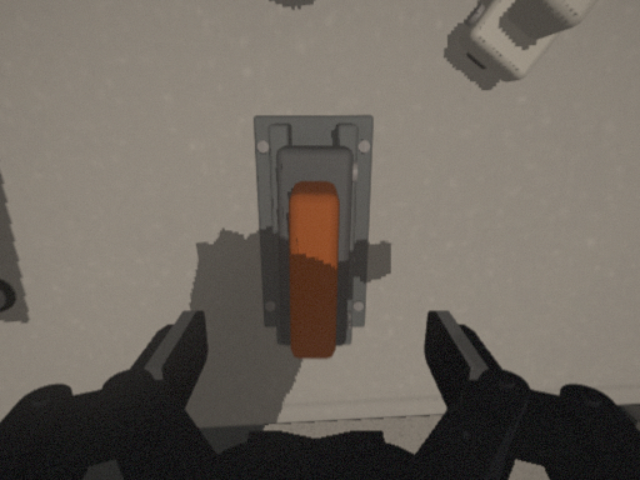

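The handle is centred between the fingers (x≈315 of 640) and aligned, so I'll go down and grasp.

Emit:
jog_arm([
  [[0.02,-0.01,0.2],[0,0,0]],
  [[0.02,0,0.2],[0,0,0]],
  [[0,0,0.2],[0,0,0]],
  [[0,0,0.1],[0,0,0]],
  [[0,0,0],[0,0,0]],
])

```text
t: 2.33
ee_pos: [0.5521, -0.2968, 0.0738]
ee_rot: [[0.998, -0.07, -0.003], [-0.07, -0.998, 0.001], [-0.003, -0.001, -1.0]]
wrist_force: [-0.5, -0.9, 0.1]
finger_gap: 0.0852
finger_force: 0.0
```

Emit:
jog_arm([
  [[0,0,0],[0,0,0]],
  [[0,0,0],[0,0,0]],
  [[0,0,0],[0,0,0]],
  [[0,0,0],[0,0,0]],
  [[0,0,0],[0,0,0]],
], grip=0, force=80)

```text
t: 2.75
ee_pos: [0.5537, -0.297, 0.0761]
ee_rot: [[0.998, -0.07, 0.001], [-0.07, -0.998, -0.0], [0.001, 0.0, -1.0]]
wrist_force: [-0.5, 2.7, 3.1]
finger_gap: 0.0258
finger_force: 1.5
```

Emit:
jog_arm([
  [[0,0,0],[0,0,0]],
  [[0,0,0],[0,0,0]],
  [[0,0,0],[0,0,0]],
  [[0,0,0],[0,0,0]],
  [[0,0,0],[0,0,0]],
])

```text
t: 3.17
ee_pos: [0.5538, -0.2969, 0.0761]
ee_rot: [[0.998, -0.07, 0.001], [-0.07, -0.998, -0.0], [0.001, 0.0, -1.0]]
wrist_force: [-1.0, 1.8, 6.5]
finger_gap: 0.0229
finger_force: 80.1
```

Emit:
jog_arm([
  [[0,0,-0.15],[0,0,0]],
  [[0,0,-0.3],[0,0,0]],
  [[0,0,-0.35],[0,0,0]],
  [[0,0,-0.35],[0,0,0]],
  [[0,0,-0.25],[0,0,0]],
])

```text
t: 3.58
ee_pos: [0.5535, -0.2972, 0.1901]
ee_rot: [[0.998, -0.07, 0.001], [-0.07, -0.998, -0.001], [0.001, 0.001, -1.0]]
wrist_force: [1.1, -0.5, -2.0]
finger_gap: 0.023
finger_force: 79.1
```

Run:
```python
from h import *
s=ctrl.observe(); print({k:np.round(s[k],3).tolist() for k in('ee_pos','ee_rot','wrist_force','moment','finger_gap','finger_force')})
im=vision.snapshot('side')[:,:,::-1]; im2=vision.snapshot('wrist')[:,:,::-1]
a=cv2.resize(im[130:290,210:340],(488,600),interpolation=cv2.INTER_CUBIC); b=cv2.resize(im2,(312,234))
c=np.zeros((600,800,3),np.uint8); c[:,:488]=a; c[:234,488:]=b
cv2.imwrite('pics/s3.png',c)
```

```text
{'ee_pos': [0.554, -0.297, 0.19], 'ee_rot': [[0.998, -0.07, 0.001], [-0.07, -0.998, -0.001], [0.001, 0.001, -1.0]], 'wrist_force': [1.066, -0.52, -1.981], 'moment': [-0.054, -0.028, 0.035], 'finger_gap': 0.023, 'finger_force': 79.118}
```

View pics/s3.png

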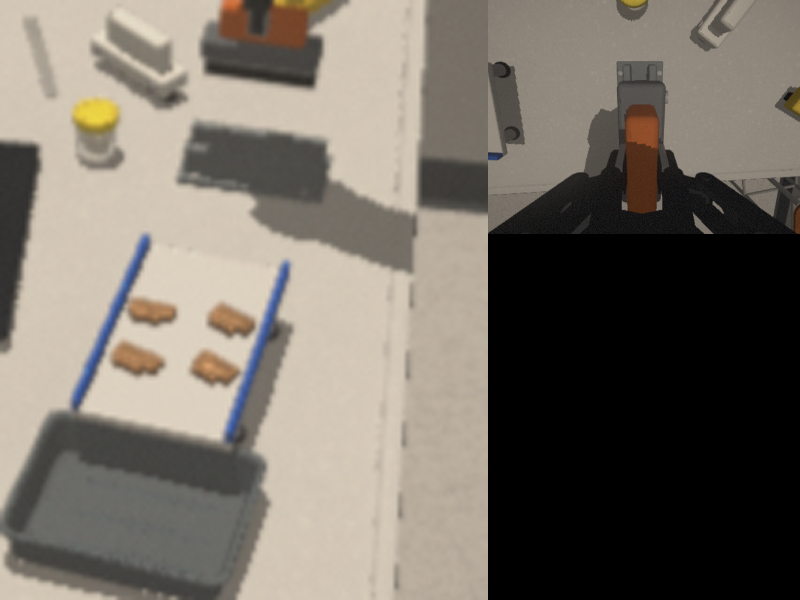

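Emit:
jog_arm([
  [[-0.04,-0.44,-0.07],[0,0,0.011]],
  [[-0.04,-0.44,-0.07],[0,0,0.011]],
  [[-0.04,-0.44,-0.07],[0,0,0.011]],
  [[-0.04,-0.44,-0.07],[0,0,0.011]],
  [[-0.04,-0.44,-0.07],[0,0,0.011]],
])

```text
t: 4.1
ee_pos: [0.5515, -0.1186, 0.2144]
ee_rot: [[0.993, -0.114, -0.002], [-0.114, -0.993, 0.0], [-0.002, 0.0, -1.0]]
wrist_force: [1.3, 0.1, -2.6]
finger_gap: 0.0226
finger_force: 79.1
```

Emit:
jog_arm([
  [[0,0,0],[0,0,0]],
  [[0,0,0],[0,0,0]],
  [[0,0,0],[0,0,0]],
  [[0,0,0],[0,0,0]],
  [[0,0,0],[0,0,0]],
])

```text
t: 4.52
ee_pos: [0.5522, -0.1217, 0.2146]
ee_rot: [[0.993, -0.115, -0.001], [-0.115, -0.993, -0.0], [-0.001, 0.0, -1.0]]
wrist_force: [-0.0, -0.4, -1.5]
finger_gap: 0.0225
finger_force: 79.5
```

Run:
```python
from h import *
import pickle
s=ctrl.observe(); p=vision.camera_params('wrist'); im=vision.snapshot('wrist')
print(s['ee_pos'],s['wrist_force']); pickle.dump((p,im),open('w4.pkl','wb'))
cv2.imwrite('pics/w4.png',cv2.resize(im[:,:,::-1],(800,600),interpolation=cv2.INTER_CUBIC))
```

```text
[ 0.55224219 -0.12174186  0.21461531] [-0.04820378 -0.37535622 -1.48854199]
```

View pics/w4.png

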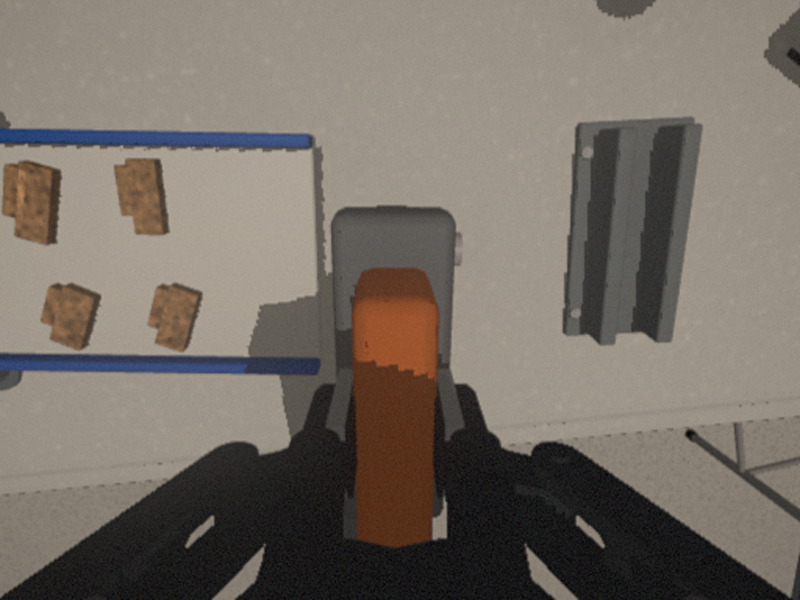

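Run:
```python
from h import *
import pickle
p,im=pickle.load(open('w4.pkl','rb'));q=vision.camera_params('side')
f=lambda x,y,z:onz(p,x*.64,y*.64,z)
hsv=cv2.cvtColor(im,cv2.COLOR_RGB2HSV); m=cv2.inRange(hsv,(105,120,20),(130,255,255)); m[:,:2]=0
k,l,st,ce=cv2.connectedComponentsWithStats(m)
for i in range(1,k):
    if st[i,4]>150:
        print(st[i])
        for x in (20,80,140,190):
            ys=np.where(l[:,x]==i)[0]; print(x,ys.min(),ys.max(), onz(p,x,ys.min(),.078).round(4), onz(p,x,ys.max(),.078).round(4))
for n,x,y,z in [('U end',313,138,.078),('L end',320,367,.078),('slab U',314,150,.066),('slab L',320,358,.066)]: print(n,f(x,y,z).round(4))
# same corner from side
S=lambda x,y:ray(q,205+x/4,145+y/4); W=lambda x,y:ray(p,x*.64,y*.64)
print(tri(W(313,138),S(175,192)).round(4),tri(W(320,367),S(325,222)).round(4))
for n,x,y in [('stand TL',578,124),('TR',702,122),('BL',564,334),('BR',670,342)]: print(n,f(x,y,.0).round(4),f(x,y,.04).round(4))
```

```text
[   2   83  196   11 1489]
20 83 91 [0.6623 0.0682 0.078 ] [0.6559 0.0705 0.078 ]
80 85 91 [0.6547 0.0168 0.078 ] [0.6499 0.0183 0.078 ]
140 86 92 [ 0.6479 -0.0349  0.078 ] [ 0.643  -0.0338  0.078 ]
190 87 92 [ 0.6421 -0.0781  0.078 ] [ 0.638  -0.0773  0.078 ]
[  2 229 156  10 871]
20 231 236 [0.5257 0.1178 0.078 ] [0.5203 0.1197 0.078 ]
80 232 237 [0.5176 0.0576 0.078 ] [0.5122 0.0593 0.078 ]
140 233 237 [ 0.5096 -0.0026  0.078 ] [ 0.5052 -0.0016  0.078 ]Traceback (most recent call last):
  File "<stdin>", line 11, in <module>
    return umr_minimum(a, axis, None, out, keepdims, initial, where)
ValueError: zero-size array to reduction operation minimum which has no identity
```

Run:
```python
from h import *
import pickle
p,im=pickle.load(open('w4.pkl','rb'));q=vision.camera_params('side')
f=lambda x,y,z:onz(p,x*.64,y*.64,z)
for n,x,y,z in [('U end',313,138,.078),('L end',320,367,.078),('slab U',314,150,.066),('slab L',320,358,.066)]: print(n,f(x,y,z).round(4))
S=lambda x,y:ray(q,205+x/4,145+y/4); W=lambda x,y:ray(p,x*.64,y*.64)
print(tri(W(313,138),S(175,192)).round(4),tri(W(320,367),S(325,222)).round(4))
for n,x,y in [('stand TL',578,124),('TR',702,122),('BL',564,334),('BR',670,342)]: print(n,f(x,y,.0).round(4),f(x,y,.04).round(4))
# side rims, blue mask lines
im=vision.snapshot('side'); h=cv2.cvtColor(im,cv2.COLOR_RGB2HSV); m=cv2.inRange(h,(108,140,60),(128,255,255)); m[:180]=0;m[255:]=0;m[:,:220]=0;m[:,295:]=0
k,l,st,ce=cv2.connectedComponentsWithStats(m)
for i in range(1,k):
    if st[i,4]>40:
        ys,xs=np.where(l==i); c=np.polyfit(ys,xs,1); a,b=ys.min(),ys.max()
        P=[onz(q,np.polyval(c,y),y,.075).round(4) for y in (a,b)]; print(st[i],P,(P[1]-P[0])[0]/(P[1]-P[0])[1],np.hypot(*(P[1]-P[0])[:2]))
```

```text
U end [ 0.64   -0.0868  0.078 ]
L end [ 0.4999 -0.0677  0.078 ]
slab U [ 0.6337 -0.0844  0.066 ]
slab L [ 0.5009 -0.0661  0.066 ]
[ 0.6404 -0.0853  0.0686] [ 0.4972 -0.0654  0.0693]
stand TL [ 0.6302 -0.2626  0.    ] [ 0.6303 -0.248   0.04  ]
TR [ 0.6215 -0.3499  0.    ] [ 0.6226 -0.3255  0.04  ]
BL [ 0.4699 -0.2522  0.    ] [ 0.4879 -0.2387  0.04  ]
BR [ 0.4529 -0.3384 -0.    ] [ 0.4728 -0.3153  0.04  ]
```

Emit:
jog_arm([
  [[0.03,-0.22,0],[0,0,0.006]],
  [[0.04,-0.22,0],[0,0,0.006]],
  [[0.03,-0.22,0],[0,0,0.006]],
  [[0.04,-0.22,0],[0,0,0.006]],
  [[0,0,0],[0,0,0]],
])

```text
t: 5.03
ee_pos: [0.5732, -0.0476, 0.2152]
ee_rot: [[0.992, -0.128, 0.001], [-0.128, -0.992, 0.002], [0.0, -0.003, -1.0]]
wrist_force: [0.2, 1.4, -2.0]
finger_gap: 0.0228
finger_force: 79.4
```

Emit:
jog_arm([
  [[0,0,0.3],[0,0,0]],
  [[0,0,0.3],[0,0,0]],
  [[0,0,0.2],[0,0,0]],
  [[0,0,0.1],[0,0,0]],
  [[0,0,0],[0,0,0]],
])

```text
t: 5.45
ee_pos: [0.571, -0.0524, 0.1413]
ee_rot: [[0.991, -0.133, -0.004], [-0.133, -0.991, -0.0], [-0.004, 0.001, -1.0]]
wrist_force: [-0.4, -0.1, -3.5]
finger_gap: 0.0225
finger_force: 79.4
```

Emit:
jog_arm([
  [[0,0,0.025],[0,0,0]],
  [[0,0,0.025],[0,0,0]],
  [[0,0,0.025],[0,0,0]],
  [[0,0,0.025],[0,0,0]],
  [[0,0,0],[0,0,0]],
])

```text
t: 5.87
ee_pos: [0.5724, -0.0517, 0.1354]
ee_rot: [[0.991, -0.132, 0.0], [-0.132, -0.991, -0.0], [0.0, 0.0, -1.0]]
wrist_force: [-0.1, -0.4, -2.1]
finger_gap: 0.023
finger_force: 79.4
```

Emit:
jog_arm([
  [[0,0,0.012],[0,0,0]],
  [[0,0,0.013],[0,0,0]],
  [[0,0,0.012],[0,0,0]],
  [[0,0,0],[0,0,0]],
  [[0,0,0],[0,0,0]],
])

```text
t: 6.28
ee_pos: [0.5723, -0.0516, 0.1323]
ee_rot: [[0.991, -0.132, -0.0], [-0.132, -0.991, -0.0], [-0.0, 0.0, -1.0]]
wrist_force: [-0.9, -0.3, -1.7]
finger_gap: 0.0229
finger_force: 79.4
```

Emit:
jog_arm([
  [[0,0,0.013],[0,0,0]],
  [[0,0,0.012],[0,0,0]],
  [[0,0,0],[0,0,0]],
  [[0,0,0],[0,0,0]],
  [[0,0,0],[0,0,0]],
])

```text
t: 6.7
ee_pos: [0.5723, -0.0516, 0.1303]
ee_rot: [[0.991, -0.132, -0.0], [-0.132, -0.991, -0.0], [-0.0, 0.0, -1.0]]
wrist_force: [0.1, 0.8, -2.3]
finger_gap: 0.0225
finger_force: 79.4
```

Emit:
jog_arm([
  [[0,0,0.013],[0,0,0]],
  [[0,0,0.012],[0,0,0]],
  [[0,0,0],[0,0,0]],
  [[0,0,0],[0,0,0]],
  [[0,0,0],[0,0,0]],
])

```text
t: 7.12
ee_pos: [0.5725, -0.0516, 0.1286]
ee_rot: [[0.991, -0.132, 0.0], [-0.132, -0.991, -0.0], [0.0, -0.0, -1.0]]
wrist_force: [-0.7, 0.8, 1.3]
finger_gap: 0.0227
finger_force: 80.0
```

Emit:
jog_arm([
  [[0,0,0.01],[0,0,0]],
  [[0,0,0],[0,0,0]],
  [[0,0,0],[0,0,0]],
  [[0,0,0],[0,0,0]],
  [[0,0,0],[0,0,0]],
])

```text
t: 7.53
ee_pos: [0.5725, -0.0516, 0.1278]
ee_rot: [[0.991, -0.132, 0.001], [-0.132, -0.991, 0.0], [0.001, -0.0, -1.0]]
wrist_force: [-1.2, -0.3, 3.5]
finger_gap: 0.0226
finger_force: 80.4
```

Emit:
jog_arm([
  [[0,-0.03,0],[0,0,0]],
  [[0,-0.05,0],[0,0,0]],
  [[0,-0.07,0],[0,0,0]],
  [[0,-0.08,0],[0,0,0]],
  [[0,-0.08,0],[0,0,0]],
])

```text
t: 7.95
ee_pos: [0.5758, -0.0288, 0.1277]
ee_rot: [[0.991, -0.133, 0.0], [-0.133, -0.991, -0.002], [0.001, 0.002, -1.0]]
wrist_force: [-0.6, -3.5, 5.0]
finger_gap: 0.0224
finger_force: 80.3
```

Emit:
jog_arm([
  [[0,-0.08,0],[0,0,0]],
  [[0,-0.08,-0.002],[0,0,0]],
  [[0,-0.08,0],[0,0,0]],
  [[0,-0.08,0],[0,0,0]],
  [[0,-0.08,0],[0,0,0]],
])

```text
t: 8.37
ee_pos: [0.5799, 0.0048, 0.1277]
ee_rot: [[0.991, -0.132, -0.0], [-0.132, -0.991, -0.001], [0.0, 0.001, -1.0]]
wrist_force: [-0.4, -5.2, 5.1]
finger_gap: 0.0224
finger_force: 80.3
```

Emit:
jog_arm([
  [[0,-0.08,0],[0,0,0]],
  [[0,-0.08,0],[0,0,0]],
  [[0,-0.08,0],[0,0,0]],
  [[0,-0.08,0],[0,0,0]],
  [[0,-0.08,0],[0,0,0]],
])

```text
t: 8.78
ee_pos: [0.584, 0.0367, 0.1277]
ee_rot: [[0.991, -0.132, -0.0], [-0.132, -0.991, -0.0], [-0.0, 0.001, -1.0]]
wrist_force: [-0.5, -5.7, 5.4]
finger_gap: 0.0226
finger_force: 80.3
```

Emit:
jog_arm([
  [[0,-0.08,0],[0,0,0]],
  [[0,-0.08,-0.002],[0,0,0]],
  [[0,-0.08,0],[0,0,0]],
  [[0,-0.08,0],[0,0,0]],
  [[0,-0.08,0],[0,0,0]],
])

```text
t: 9.2
ee_pos: [0.588, 0.0684, 0.1277]
ee_rot: [[0.991, -0.132, -0.001], [-0.132, -0.991, -0.001], [-0.001, 0.001, -1.0]]
wrist_force: [0.1, -5.1, 5.0]
finger_gap: 0.0228
finger_force: 80.3
```

Emit:
jog_arm([
  [[0,-0.08,0],[0,0,0]],
  [[0,-0.08,0],[0,0,0]],
  [[0,-0.08,0],[0,0,0]],
  [[0,-0.08,0],[0,0,0]],
  [[0,-0.08,0],[0,0,0]],
])

```text
t: 9.62
ee_pos: [0.5921, 0.1001, 0.1277]
ee_rot: [[0.991, -0.132, -0.001], [-0.132, -0.991, -0.001], [-0.001, 0.001, -1.0]]
wrist_force: [-0.6, -6.0, 4.4]
finger_gap: 0.0225
finger_force: 80.3
```

Run:
```python
from h import *
im=vision.snapshot('side')[:,:,::-1]; im2=vision.snapshot('wrist')[:,:,::-1]
a=cv2.resize(im[190:300,190:310],(436,400),interpolation=cv2.INTER_CUBIC); b=cv2.resize(im2,(364,273))
c=np.zeros((400,800,3),np.uint8); c[:,:436]=a; c[:273,436:]=b
cv2.imwrite('pics/s5.png',c)
```

```text
(no output)
```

View pics/s5.png

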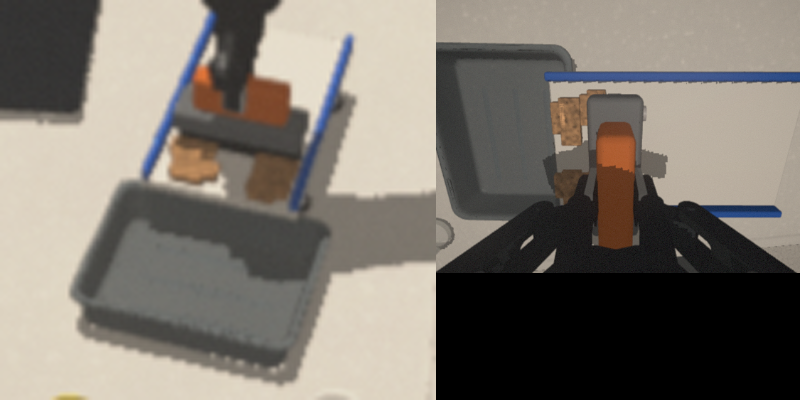

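Emit:
jog_arm([
  [[0,-0.08,0],[0,0,0]],
  [[0,-0.08,0],[0,0,0]],
  [[0,-0.08,0],[0,0,0]],
  [[0,-0.08,0],[0,0,0]],
  [[0,-0.08,0],[0,0,0]],
])

```text
t: 10.13
ee_pos: [0.5964, 0.1311, 0.1277]
ee_rot: [[0.991, -0.133, -0.001], [-0.133, -0.991, -0.001], [-0.001, 0.001, -1.0]]
wrist_force: [-0.9, -5.5, 4.5]
finger_gap: 0.023
finger_force: 80.3
```

Emit:
jog_arm([
  [[0,-0.08,0],[0,0,0]],
  [[0,-0.08,0],[0,0,0]],
  [[0,-0.08,0],[0,0,0]],
  [[0,-0.06,0],[0,0,0]],
  [[0,-0.05,0],[0,0,0]],
])

```text
t: 10.55
ee_pos: [0.6001, 0.1594, 0.1277]
ee_rot: [[0.991, -0.132, -0.001], [-0.132, -0.991, -0.0], [-0.001, 0.001, -1.0]]
wrist_force: [-0.6, -4.2, 4.8]
finger_gap: 0.0228
finger_force: 80.3
```

Emit:
jog_arm([
  [[0,-0.05,0],[0,0,0]],
  [[0,-0.04,0],[0,0,0]],
  [[0,-0.03,0],[0,0,0]],
  [[0,0,0],[0,0,0]],
  [[0,0,0],[0,0,0]],
])

```text
t: 10.97
ee_pos: [0.6016, 0.1694, 0.1278]
ee_rot: [[0.991, -0.132, 0.0], [-0.132, -0.991, 0.001], [-0.0, -0.001, -1.0]]
wrist_force: [-0.3, -2.3, 3.6]
finger_gap: 0.0225
finger_force: 80.1
```

Run:
```python
from h import *
im=vision.snapshot('side')[:,:,::-1]; im2=vision.snapshot('wrist')[:,:,::-1]
a=cv2.resize(im[190:300,190:310],(436,400),interpolation=cv2.INTER_CUBIC); b=cv2.resize(im2,(364,273))
c=np.zeros((400,800,3),np.uint8); c[:,:436]=a; c[:273,436:]=b
cv2.imwrite('pics/s6.png',c)
```

```text
(no output)
```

View pics/s6.png

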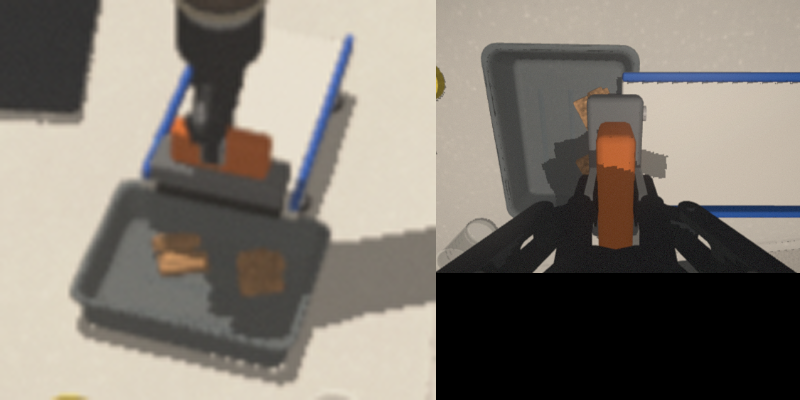

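Emit:
jog_arm([
  [[0,0,-0.1],[0,0,0]],
  [[0,0,-0.2],[0,0,0]],
  [[0,0,-0.25],[0,0,0]],
  [[0,0,-0.25],[0,0,0]],
  [[0,0,-0.2],[0,0,0]],
])

```text
t: 11.48
ee_pos: [0.6013, 0.17, 0.209]
ee_rot: [[0.991, -0.131, -0.0], [-0.131, -0.991, 0.002], [-0.0, -0.002, -1.0]]
wrist_force: [0.3, 0.2, -1.1]
finger_gap: 0.0228
finger_force: 79.3
```

Emit:
jog_arm([
  [[0,0.2,0],[0,0,-0.01]],
  [[0,0.36,0],[0,0,-0.01]],
  [[0,0.4,0],[0,0,-0.01]],
  [[0,0.4,0],[0,0,-0.01]],
  [[0,0.4,0],[0,0,-0.01]],
])

```text
t: 11.9
ee_pos: [0.5848, 0.0288, 0.2076]
ee_rot: [[0.996, -0.091, -0.001], [-0.091, -0.996, 0.001], [-0.001, -0.001, -1.0]]
wrist_force: [0.6, -0.5, -2.7]
finger_gap: 0.0225
finger_force: 79.4
```

Emit:
jog_arm([
  [[0,0.4,0],[0,0,-0.01]],
  [[0,0.4,0],[0,0,-0.01]],
  [[0,0.4,0],[0,0,-0.009]],
  [[0,0.4,0],[0,0,0]],
  [[0,0.4,0],[0,0,0]],
])

```text
t: 12.32
ee_pos: [0.5725, -0.131, 0.2077]
ee_rot: [[0.998, -0.069, -0.0], [-0.069, -0.998, 0.002], [-0.0, -0.002, -1.0]]
wrist_force: [1.1, -0.4, -3.5]
finger_gap: 0.0229
finger_force: 79.5
```

Emit:
jog_arm([
  [[0,0.4,0],[0,0,0]],
  [[0,0.4,0],[0,0,0]],
  [[0,0.36,0],[0,0,0]],
  [[0,0.2,0],[0,0,0]],
  [[0,0.1,0],[0,0,0]],
])

```text
t: 12.73
ee_pos: [0.5639, -0.2498, 0.2074]
ee_rot: [[0.997, -0.074, -0.001], [-0.074, -0.997, -0.0], [-0.001, 0.0, -1.0]]
wrist_force: [-0.5, 0.6, -1.9]
finger_gap: 0.0226
finger_force: 79.5
```

Emit:
jog_arm([
  [[0,0,0],[0,0,0]],
  [[0,0,0],[0,0,0]],
  [[0,0,0],[0,0,0]],
  [[0,0,0],[0,0,0]],
  [[0,0,0],[0,0,0]],
])

```text
t: 13.15
ee_pos: [0.5652, -0.2454, 0.2079]
ee_rot: [[0.998, -0.068, 0.0], [-0.068, -0.998, 0.001], [0.0, -0.001, -1.0]]
wrist_force: [-0.3, 0.1, -2.6]
finger_gap: 0.0225
finger_force: 79.5
```

Run:
```python
from h import *
s=ctrl.observe(); print(s['ee_pos'],s['ee_rot'][:,0],s['wrist_force'])
p=s['ee_pos'];R=s['ee_rot']; print('tool delta units to grasp pose',(R.T@(np.array([.5538,-.2969,.0761])-p)/.08).round(3))
print('yaw units',(-( -.070-np.arctan2(R[1,0],R[0,0]))/(np.pi/4)).round(4))
im=vision.snapshot('side'); h=cv2.cvtColor(im,cv2.COLOR_RGB2HSV)
q=vision.camera_params('side'); m=cv2.inRange(h,(4,85,40),(18,230,255))
m[:170]=0;m[300:]=0;m[:,:190]=0;m[:,310:]=0
k,l,st,ce=cv2.connectedComponentsWithStats(m)
for i in range(1,k):
    if st[i,4]>5: print(st[i],onz(q,*ce[i],.012).round(3))
```

```text
[ 0.565175   -0.24539745  0.20794035] [ 9.97693245e-01 -6.78834117e-02  1.76875324e-04] [-0.29384732  0.09469343 -2.55667618]
tool delta units to grasp pose [-0.098  0.653  1.648]
yaw units 0.0026
[232 254  15  12 140] [0.633 0.194 0.012]
[255 258  14  13 142] [0.556 0.203 0.012]
```

Emit:
jog_arm([
  [[-0.025,0.16,0],[0,0,0.003]],
  [[-0.025,0.18,0],[0,0,0]],
  [[-0.025,0.18,0],[0,0,0]],
  [[-0.023,0.133,0],[0,0,0]],
  [[0,0,0],[0,0,0]],
])

```text
t: 13.62
ee_pos: [0.5512, -0.3036, 0.2077]
ee_rot: [[0.997, -0.078, -0.001], [-0.078, -0.997, -0.002], [-0.001, 0.002, -1.0]]
wrist_force: [-0.5, -1.2, -1.8]
finger_gap: 0.0226
finger_force: 79.6
```

Emit:
jog_arm([
  [[0,0,0.2],[0,0,0]],
  [[0,0,0.3],[0,0,0]],
  [[0,0,0.3],[0,0,0]],
  [[0,0,0.1],[0,0,0]],
  [[0,0,0],[0,0,0]],
])

```text
t: 14.03
ee_pos: [0.5516, -0.2979, 0.1334]
ee_rot: [[0.997, -0.073, -0.004], [-0.073, -0.997, 0.002], [-0.004, -0.002, -1.0]]
wrist_force: [0.5, -0.2, -1.9]
finger_gap: 0.0227
finger_force: 79.3
```

Emit:
jog_arm([
  [[0,0,0],[0,0,0]],
  [[0,0,0],[0,0,0]],
  [[0,0,0],[0,0,0]],
  [[0,0,0],[0,0,0]],
  [[0,0,0],[0,0,0]],
])

```text
t: 14.45
ee_pos: [0.5536, -0.2988, 0.1369]
ee_rot: [[0.997, -0.072, 0.001], [-0.072, -0.997, -0.001], [0.001, 0.001, -1.0]]
wrist_force: [-0.8, 0.3, -2.1]
finger_gap: 0.0226
finger_force: 79.3
```

Run:
```python
from h import *
s=ctrl.observe(); p=s['ee_pos'];R=s['ee_rot']; print(p,(R.T@(np.array([.5538,-.2969,.0761])-p)/.08).round(3),np.arctan2(R[1,0],R[0,0]),s['wrist_force'])
im=vision.snapshot('side')[:,:,::-1]; im2=vision.snapshot('wrist')[:,:,::-1]
a=cv2.resize(im[125:300,190:310],(411,600),interpolation=cv2.INTER_CUBIC); b=cv2.resize(im2,(388,291))
c=np.zeros((600,800,3),np.uint8); c[:,:411]=a; c[:291,411:799]=b
cv2.imwrite('pics/s7.png',c)
```

```text
[ 0.55358985 -0.29880689  0.1368571 ] [-0.    -0.024  0.759] -0.07253625323291282 [-0.81368308  0.28032807 -2.14132414]
```

View pics/s7.png

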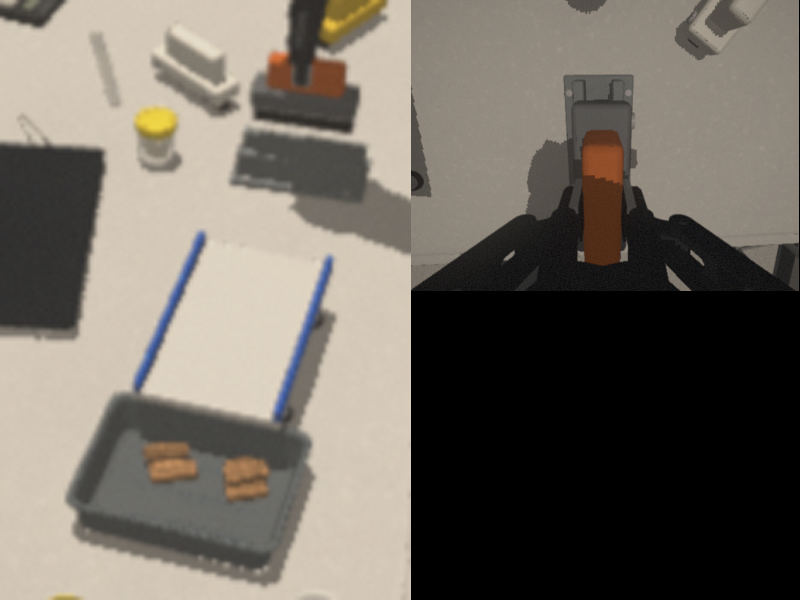

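All four chips are in the tray, the board is clear, and the scraper is lined up over the stand. I'll lower it.

Emit:
jog_arm([
  [[0,-0.024,0.1],[0,0,-0.003]],
  [[0,0,0.15],[0,0,0]],
  [[0,0,0.15],[0,0,0]],
  [[0,0,0.1],[0,0,0]],
  [[0,0,0.05],[0,0,0]],
])

```text
t: 14.97
ee_pos: [0.552, -0.2961, 0.0892]
ee_rot: [[0.998, -0.07, -0.003], [-0.07, -0.998, 0.001], [-0.003, -0.001, -1.0]]
wrist_force: [0.3, 0.4, -2.3]
finger_gap: 0.0227
finger_force: 79.4
```

Emit:
jog_arm([
  [[0,0,0.05],[0,0,0]],
  [[0,0,0.05],[0,0,0]],
  [[0,0,0.05],[0,0,0]],
  [[0,0,0],[0,0,0]],
  [[0,0,0],[0,0,0]],
])

```text
t: 15.38
ee_pos: [0.5533, -0.2967, 0.0798]
ee_rot: [[0.998, -0.07, 0.0], [-0.07, -0.998, 0.0], [0.0, -0.0, -1.0]]
wrist_force: [-0.3, 0.1, -3.0]
finger_gap: 0.0227
finger_force: 79.4
```

Free so far, with 3.7 mm left to go.

Emit:
jog_arm([
  [[0,0,0.02],[0,0,0]],
  [[0,0,0.015],[0,0,0]],
  [[0,0,0.01],[0,0,0]],
  [[0,0,0],[0,0,0]],
  [[0,0,0],[0,0,0]],
])

```text
t: 15.8
ee_pos: [0.5533, -0.2967, 0.0763]
ee_rot: [[0.998, -0.07, 0.0], [-0.07, -0.998, -0.0], [0.0, 0.0, -1.0]]
wrist_force: [0.2, 0.3, -2.9]
finger_gap: 0.0228
finger_force: 79.4
```

Emit:
jog_arm([
  [[0,0,0.007],[0,0,0]],
  [[0,0,0.006],[0,0,0]],
  [[0,0,0],[0,0,0]],
  [[0,0,0],[0,0,0]],
  [[0,0,0],[0,0,0]],
])

```text
t: 16.22
ee_pos: [0.5534, -0.2967, 0.0761]
ee_rot: [[0.998, -0.07, 0.0], [-0.07, -0.998, -0.0], [0.0, 0.0, -1.0]]
wrist_force: [-2.8, 1.0, 6.3]
finger_gap: 0.0225
finger_force: 80.3
```

Emit:
jog_arm([
  [[0,0,0],[0,0,0]],
  [[0,0,0],[0,0,0]],
  [[0,0,0],[0,0,0]],
  [[0,0,0],[0,0,0]],
  [[0,0,0],[0,0,0]],
], grip=0.7)

```text
t: 16.63
ee_pos: [0.5533, -0.2968, 0.0752]
ee_rot: [[0.998, -0.07, 0.0], [-0.07, -0.998, -0.0], [0.0, 0.0, -1.0]]
wrist_force: [-0.5, -0.7, -0.2]
finger_gap: 0.0598
finger_force: 0.0
```

Emit:
jog_arm([
  [[0,0,-0.03],[0,0,0]],
  [[0,0,-0.1],[0,0,0]],
  [[0,0,-0.2],[0,0,0]],
  [[0,0,-0.3],[0,0,0]],
  [[0,0,-0.3],[0,0,0]],
])

```text
t: 17.05
ee_pos: [0.5529, -0.2965, 0.1506]
ee_rot: [[0.998, -0.07, -0.001], [-0.07, -0.998, 0.0], [-0.001, -0.0, -1.0]]
wrist_force: [0.8, -0.1, 0.2]
finger_gap: 0.06
finger_force: 0.0
```

Emit:
jog_arm([
  [[0,0,-0.3],[0,0,0]],
  [[0,0,-0.3],[0,0,0]],
  [[0,0,-0.2],[0,0,0]],
  [[0,0,0],[0,0,0]],
  [[0,0,0],[0,0,0]],
])

```text
t: 17.47
ee_pos: [0.5538, -0.297, 0.2152]
ee_rot: [[0.998, -0.07, 0.003], [-0.07, -0.998, -0.001], [0.003, 0.001, -1.0]]
wrist_force: [-0.1, -0.6, -0.6]
finger_gap: 0.0598
finger_force: 0.0
```

Run:
```python
from h import *
import pickle
s=ctrl.observe(); p=vision.camera_params('wrist'); im=vision.snapshot('wrist'); print(s['t'],s['ee_pos'],s['finger_gap'],s['wrist_force'])
hsv=cv2.cvtColor(im,cv2.COLOR_RGB2HSV); m=cv2.inRange(hsv,(3,140,25),(16,255,255)); m[240:]=0
k,l,st,ce=cv2.connectedComponentsWithStats(m); i=1+np.argmax(st[1:,4]); print(st[i])
ys,xs=np.where(l==i); r=cv2.minAreaRect(np.c_[xs,ys].astype(np.float32))
B=np.array([onz(p,*c,.102) for c in cv2.boxPoints(r)]); print(r,B.round(4),B.mean(0))
# side: handle now vs the crop saved before the start of handling
q=vision.snapshot('side'); h=cv2.cvtColor(q,cv2.COLOR_RGB2HSV); m=cv2.inRange(h,(3,150,80),(16,255,255)); m[200:]=0;m[:140]=0;m[:,:240]=0;m[:,320:]=0
k,l,st,ce=cv2.connectedComponentsWithStats(m); i=1+np.argmax(st[1:,4]); print('side handle',st[i],ce[i])
o=cv2.cvtColor(cv2.imread('pics/side1.png'),cv2.COLOR_BGR2HSV); m=cv2.inRange(o,(3,150,80),(16,255,255)); m[100:]=0
ys,xs=np.where(m); print('start',205+xs.mean()/4,145+ys.mean()/4,205+xs.min()/4,145+ys.min()/4)
```

```text
17.4667 [ 0.55378329 -0.29695526  0.21524569] 0.05981770129577844 [-0.07076181 -0.55241952 -0.57193385]
[ 238  137   27   99 2342]
((251.0, 186.0), (98.0, 26.0), 90.0) [[ 0.599  -0.2888  0.102 ]
 [ 0.5975 -0.3106  0.102 ]
 [ 0.5068 -0.3054  0.102 ]
 [ 0.5085 -0.2812  0.102 ]] [ 0.55293608 -0.29652438  0.102     ]
side handle [268 154  21  12 176] [278.14204545 159.34659091]
start 278.60107118175534 159.51097097442985 268.25 154.0
```

The scraper's handle is back within a pixel of where it started, standing upright in the slot. The arm is clear, so I'll hand in the job.

```bash
python3 -c "
from rig import workorder
print(workorder.job_done())"
```

```text
the job is handed in; nothing more can be done
None
```

The job is handed in, though no verdict came back: all four offcuts are in the tray, wiped off with about 7 N on the blade, and the scraper is upright in its stand with the blade in the slot; the arm never went near the tray, beaker, jar or marker, and it took about 17.5 s.

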